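Set the length stop and butt the batten to it for sawing

TASK

Get the batten on the mitre board ready to be sawn to the middle length. With the fingertips, push the length stop along its rail, over the first index notch, until its spring plunger clicks into the middle one of the three notches, and leave it seated there; then gently push the batten along its channel, from the end away from the stop, until it butts against the stop without driving the stop out of its notch. Push only: do not lift the batten, and leave the other things lying about where they are.

Things in the scene. Friction and masses are not known exactly. Their poses are not given: they have to be found in the camera images.
- mitre_board: fixed mitre board: plywood base 100 x 400 x 12 mm (x, y, z), aluminium fence at the back (+x), low lip in front. Origin on the worktop, mid-length, on the centre line of the batten's channel; y runs along the fence from the stop's home end to the batten's free end. Channel 47 mm wide; heights over worktop: floor 12, lip 20, fence 42 mm. Grey saw-guide posts at y 42 to 92 mm, 64 mm high
- stop (a joint): length stop's slide along the fence, m: 0 at its -y end, growing to +y, limit 0.150. Its plunger seats in notches at 0.045, 0.085 (middle) and 0.125. Going +y it drops in from 3 mm before and pulls the stop on; then a gentle flank resists with 8 N and returns a stop released up to 5 mm past the notch; to -y the steep flank holds about 20 N. Between notches 2 N
- stop_push (a point): on the stop's flat upright outer (-y) side, in front of the fence, 47 mm above the worktop: push here to +y. The face is 41 mm wide along x, this point mid-width, and reaches 33 mm below and 12 mm above it. The stop is 24 mm thick along y; the plunger's black knob (19 mm wide, top 84 mm above the worktop) stands over the fence and sinks 3 mm as it seats. Axes as the board's
- stop_face (a point): centre of the stop's inner (+y) face against which the batten has to butt, 24 mm above the worktop, on the centre line of the channel. Axes as the board's.
- mid_notch (a point): top of the steel rack on the fence, 47 mm above the worktop, where the plunger (mid-thickness of the stop, over the fence) stands when seated in the middle notch. The notches are saw-tooth gaps 9 mm long, 40 mm apart. Axes as the board's
- batten_butt (a point): centre of the batten's end face (-y end) that faces the stop
- batten_end (a point): centre of the batten's free end face (+y end), 24 mm above the worktop; 44 mm wide, 24 mm high. Push here towards -y. When the batten butts against the seated stop this point is 157 mm on the +y side of the board's origin.
- cut_piece: bystander: an already cut softwood strip 44 x 140 x 24 mm lying behind the board, origin at the centre of its underside
- shelf_bracket: bystander: white steel shelf bracket 95 x 130 x 22 mm lying behind the board, origin at the centre of its underside
- tape_measure: bystander: yellow and black pocket tape measure 33 x 71 x 62 mm standing behind the board, origin at the centre of its underside
- hacksaw: bystander: small hacksaw with wire frame and black handle, 320 x 95 x 23 mm, lying flat to the left of the board, origin under its blade, 24 mm behind the blade's middle; x runs from handle to tip
- batten: loose plain softwood strip 44 x 230 x 24 mm (x, y, z), 0.14 kg, lying flat in the channel with 1.5 mm of play at either side, between the saw-guide posts, sticking out over the +y end of the board. Origin at the centre of its underside, axes as the board's

How it is judged:
By the outcome, as a careful person would: the job done as asked, in the order asked, and still so for the second after the job is handed in, with the robot touching nothing.
It also fails if it takes over 58 s, if anything falls off the work surface, if the arm or the gripper's body presses on something with over 40 N, if the wrist force passes 120 N, or if a joint passes its speed limit or range.

ROBOT

A 6-joint arm with a two-finger parallel gripper is mounted at the origin on a cart in front of the work surface, level with it; the furniture and walls round the work are solid. World frame = base frame: x ahead of the robot, y to its left, z up, the work surface at z = 0. Lengths are in m, angles in rad, forces in N, time in s.
With the tool pointing down it reaches from about 0.325 to 0.85 m from the base axis. Payload 15.5 kg.
Tool frame: the origin (TCP) lies at the very end of the fingers, on their centre line; the grasp point (between the pads) lies robot.grip_point_offset behind it (robot.grip_point_offset is the distance from the TCP to the grasp point, in m); z points along the fingers, y is the line along which they close (so a half turn about z gives the same grasp; the last joint's range is limited). The gripper opens to 91 mm and grips with 3 to 60 N. Pads are 32 mm wide; open, the fingers measure 118 mm over their backs; the gripper's body (76 mm by 178 mm) begins 60 mm behind the grasp point.
Start: joints at [1.02, 0.494, 1.345, -0, 1.302, -0.096], TCP at [0.275, 0.561, 0.187] pointing down, gripper open.
Joint ranges: [-2.91, 2.91], [-0.82, 2.16], [0.22, 2.67], [-1.22, 4.37], [0.12, 2.79], [-3.08, 3.08]. Speed limits (rad/s): [1.89, 1.89, 2.57, 3.01, 3.01, 3.01].

INTERFACE

Orientations are given as [roll, pitch, yaw] about the fixed x, y, z axes, in that order (R = Rz(yaw) Ry(pitch) Rx(roll)).
In Python, from cell import status, vision, robot gives the robot as it stands.
- The arm moves only by the tool carry_out, never from a script. Its argument "plan" is a list of rows, each a list of 3 entries, a list of its own where there are three numbers: the shift along the world's x, y, z normalised to -1 to 1, where 1 is 0.08 m, then the turn, a rotation vector about the world's x, y, z normalised to -1 to 1, where 1 is 120 degrees, then the gripper command: -1 is fully open, 1 is shut, values between are in proportion. A call has 1 to 8 rows; each row shifts and turns the commanded pose from where the row before left it; what a row does not reach is not made up. A row lasts 1/10 s, in which the tool goes at most 50 mm and 8.59 degrees, less where a joint would pass 70% of its speed; a pose out of reach is approached as far as the arm can. A call with a number of a shift or a turn outside -1 to 1 is refused whole. A call with a gripper value outside its range is refused whole. The fingers move at their own pace and stop on an object; "grip_force" is the grip in N (left out, the last holds). Time passes only in rows, so rows that do not move let the fingers close. It gives the time, the measured TCP pose, the force, the opening and the grip force at its end, in the units of the state.
- status.state(): the state, without advancing time (a new reading comes with each control period).
- vision.snapshot(name): name is "scene" or "top" or "wrist"; returns the picture (480x640x3 uint8, red, green, blue); there is no depth.
- vision.camera_model(name): a dict with "fx", "fy", "cx", "cy" (pixels), "T" (4x4, takes a point from camera to world coordinates). Camera axes: x right, y up, looking along -z (the intrinsics and any distortion apply to the point x, -y, -z); pixel columns grow to the right and rows downward; lengths in m; the calibration is good to about 2 mm. The wrist camera is an equidistant fisheye: a pixel r from the principal point sees the ray r / f radians off the axis. A picture is of the moment at which its call begins: read the wrist's pose just before it. camera_model takes no time and is no camera call; for the wrist camera it gives the pose at the moment of the call.
- robot.sign_off(): hands the job in; it is judged then, once.
Trained networks look in the newest picture that a camera, given by its name, has taken for a name from the list of things; names that differ only in an ending like _2 or _b are one class to them, and where a whole thing is asked for, a point or a joint stands for the part that bears it (a point fixed in the world has none). Each returns a list of dicts, best first, with "score" (0 to 1); they miss things now and then, are a little off and sometimes report something else, mostly with a low value. They report only what shows in the picture. A call takes as long as a camera call.
- vision.recognise(camera, query): "box" ([left, top, right, bottom] in pixels, round what is visible of it).
- vision.silhouettes(camera, query): "region" (480x640 bool, what is visible of it) and "box" ([left, top, right, bottom] in pixels, round what is visible of it).
- vision.landmark_of(camera, query): "xy" ([column, row] in pixels: a listed point, or the origin of a listed thing).
The state is a dict: "clock": time; "qpos": joint angles; "dq": joint speeds; "joint_efforts": joint torques, N m; "tcp_pos": TCP position; "orientation": TCP orientation; "ft_force": force on the tool from outside, world axes, zero at the start; "moment": the same for the moment, N m; "finger_gap": opening from 0.0 (shut) to 1.0 (fully open); "grasp_force": force on a finger pad.
Only numpy, scipy, OpenCV 4.12 (cv2) and the standard library are available. Lean on these libraries where they do the work, as an engineer would, in place of code of your own. Each camera call takes 0.05 s, during which the arm holds its last target. There are 200 camera calls.

## Working session

There is one attempt and no reset: what is moved stays moved. The work goes in short steps, Python scripts to look and compute and a tool call to move; the robot and the scene stay as the last step left them, time stands still between calls to the robot, and variables do not carry over. Pictures are saved under pics/ and viewed, at most 10 in all, crops included, and the job is handed in when it is done.

Besides the shell and the picture viewer there is one more tool, called as name(argument=value, ...) on one line, values as JSON. carry_out: Moves the arm, as the interface text tells. Its arguments: {"type":"object","properties":{"plan":{"type":"array"},"grip_force":{"type":"number"}},"required":["plan"]}

```bash
mkdir -p pics
cat > h.py <<'E'
import numpy as np, cv2
from cell import status, vision, robot
def ray(cam,uv):
    m=vision.camera_model(cam); T=np.array(m["T"]); a=(uv[0]-m["cx"])/m["fx"]; b=(uv[1]-m["cy"])/m["fy"]
    if cam=="wrist":
        r=np.hypot(a,b); s=np.sin(r)/r if r>1e-9 else 1; d=np.array([a*s,-b*s,-np.cos(r)])
    else: d=np.array([a,-b,-1.])
    return T[:3,3],T[:3,:3]@d
def at_z(cam,uv,z):
    o,d=ray(cam,uv); return o+d*(z-o[2])/d[2]
def pix(cam,p):
    m=vision.camera_model(cam); T=np.array(m["T"]); c=T[:3,:3].T@(np.array(p)-T[:3,3]); x,y,z=c[0],-c[1],-c[2]
    if cam=="wrist":
        r=np.hypot(x,y); t=np.arctan2(r,z); x,y,z=x/r*t,y/r*t,1
    return np.array([m["cx"]+m["fx"]*x/z,m["cy"]+m["fy"]*y/z])
def save(cam,n):
    im=vision.snapshot(cam); cv2.imwrite(f"pics/{n}.png",im[:,:,::-1]); return im
E
python3 - <<'E'
from h import *
np.set_printoptions(precision=4,suppress=True)
Z=dict(mitre_board=0,stop_push=.047,stop_face=.024,mid_notch=.047,batten_butt=.024,batten_end=.024,batten=0,cut_piece=0,tape_measure=0,hacksaw=0,shelf_bracket=0)
for c in("top","scene"):
    save(c,c+"0"); print(c,np.array(vision.camera_model(c)["T"])[:3,3])
    for k,z in Z.items():
        for r in vision.landmark_of(c,k)[:2]: print(k,round(r["score"],2),r["xy"],at_z(c,r["xy"],z))
print(status.state())
E
```

```text
top [0.1723 0.1612 1.2103]
mitre_board 0.94 [381.9, 263.2] [ 0.5554 -0.0171  0.    ]
mitre_board 0.54 [444.4, 261.7] [ 0.553  -0.1823  0.    ]
stop_push 0.58 [443.4, 257.8] [ 0.5487 -0.1678  0.047 ]
stop_push 0.56 [372.8, 197.3] [ 0.7258 -0.0017  0.047 ]
stop_face 0.68 [434.3, 261.4] [ 0.5473 -0.1495  0.024 ]
mid_notch 0.66 [413.8, 246.2] [ 0.583 -0.096  0.047]
batten_butt 0.98 [384.6, 261.5] [ 0.5522 -0.021   0.024 ]
batten_end 0.77 [297.3, 251.1] [0.5898 0.2043 0.024 ]
batten_end 0.22 [319.5, 203.5] [0.7241 0.1409 0.024 ]
batten 0.79 [343.1, 259.4] [0.5701 0.0846 0.    ]
cut_piece 0.81 [318.9, 203.1] [0.7365 0.1421 0.    ]
tape_measure 0.94 [369.9, 196.4] [ 0.7513 -0.0004  0.    ]
hacksaw 0.74 [196.3, 289.5] [0.5034 0.4691 0.    ]
shelf_bracket 0.82 [421.1, 200.6] [ 0.7327 -0.1412  0.    ]
scene [ 0.1646 -0.6635  0.6322]
mitre_board 0.67 [335.6, 308.9] [ 0.5529 -0.0242  0.    ]
mitre_board 0.23 [339.2, 301.0] [ 0.5731 -0.0053  0.    ]
stop_push 0.9 [369.2, 332.9] [ 0.5438 -0.1599  0.047 ]
stop_face 0.66 [366.4, 333.3] [ 0.5534 -0.1385  0.024 ]
mid_notch 0.68 [373.0, 311.3] [ 0.5843
[... 185 characters left out ...]
ece 0.75 [364.3, 246.9] [0.7419 0.1513 0.    ]
tape_measure 0.88 [405.5, 279.1] [ 0.7486 -0.0112  0.    ]
hacksaw 0.67 [230.3, 217.0] [0.4932 0.4715 0.    ]
shelf_bracket 0.92 [435.4, 312.7] [ 0.7302 -0.1361  0.    ]
{'clock': 1.2, 'qpos': array([ 1.0195,  0.4936,  1.3455, -0.    ,  1.3025, -0.0955]), 'dq': array([ 0.0012,  0.0005,  0.001 , -0.0001,  0.0002, -0.0012]), 'joint_efforts': array([  0.    , -87.8688, -38.2243,   0.0709,   0.0441,  -0.0001]), 'tcp_pos': array([0.2751, 0.5612, 0.1869]), 'orientation': array([-3.1416,  0.    ,  2.6858]), 'ft_force': array([-1.4464,  0.9888, -0.3167]), 'moment': array([-0.0046, -0.0203,  0.0011]), 'grasp_force': 0.0, 'finger_gap': 0.9968356339695775}
```

Run:
```python
import cv2
a=cv2.imread("pics/top0.png")[170:320,170:490]; b=cv2.imread("pics/scene0.png")[190:390,200:480]
cv2.imwrite("pics/t.png",cv2.resize(a,(800,375),interpolation=2)); cv2.imwrite("pics/s.png",cv2.resize(b,(800,571),interpolation=2))
```

```text
(no output)
```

View pics/t.png

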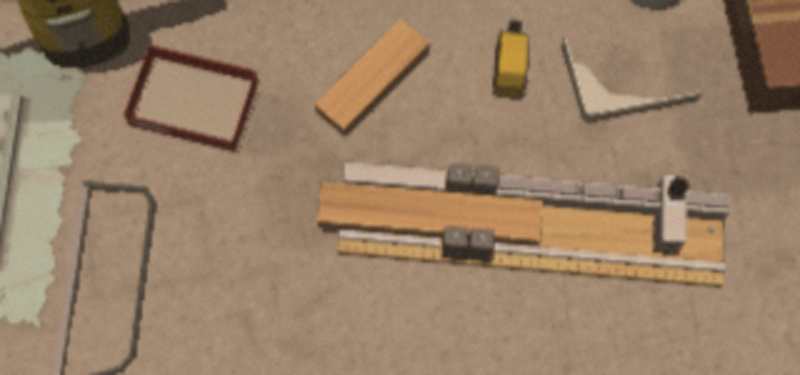

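View pics/s.png

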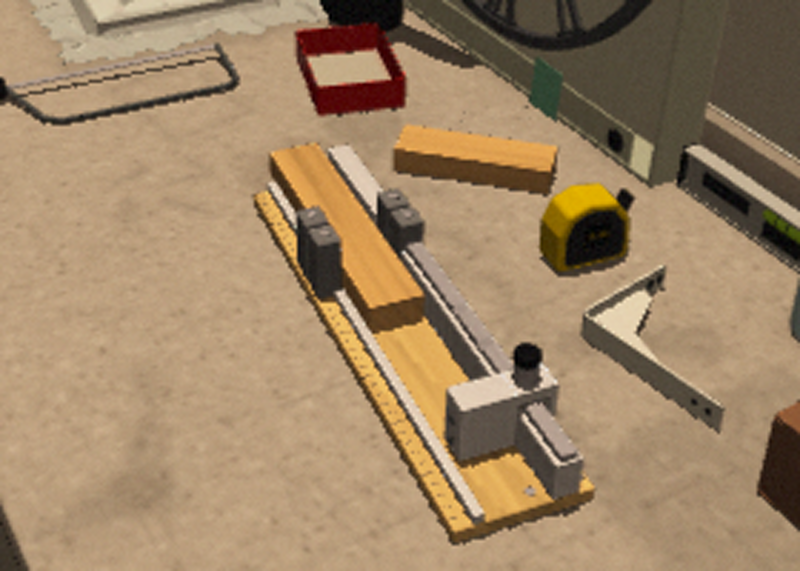

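The stop is at the right end of the board (top crop 675,215). The batten's butt is at (540,215) and its free end at (320,200). The way is clear, so I'll move over the board for a close look.

carry_out(plan=[[[0.19, -0.5, 0.1], [0, 0, -0.037], 1], [[0.19, -0.5, 0.1], [0, 0, -0.037], 1], [[0.19, -0.5, 0.1], [0, 0, -0.037], 1], [[0.19, -0.5, 0.1], [0, 0, -0.037], 1], [[0.19, -0.5, 0.1], [0, 0, -0.037], 1], [[0.19, -0.5, 0.1], [0, 0, -0.037], 1], [[0.19, -0.5, 0.1], [0, 0, -0.037], 1], [[0.19, -0.5, 0.1], [0, 0, -0.037], 1]])

```text
clock: 2.0
tcp_pos: [0.397, 0.2396, 0.2514]
orientation: [3.141, 0.0, 2.063]
ft_force: [1.3, 0.9, 0.1]
finger_gap: 0.334
grasp_force: 0.0
```

carry_out(plan=[[[0.19, -0.5, 0], [0, 0, -0.037], 1], [[0.19, -0.5, 0], [0, 0, -0.037], 1], [[0.19, -0.5, 0], [0, 0, -0.037], 1], [[0.19, -0.5, 0], [0, 0, -0.037], 1], [[0.19, -0.5, 0], [0, 0, -0.037], 1], [[0.19, -0.5, 0], [0, 0, -0.037], 1], [[0.19, -0.5, 0], [0, 0, -0.037], 1], [[0.19, -0.5, 0], [0, 0, -0.037], 1]])

```text
clock: 2.8
tcp_pos: [0.5187, -0.0807, 0.2511]
orientation: [3.141, -0.0, 1.442]
ft_force: [0.9, 0.1, -0.1]
finger_gap: 0.005
grasp_force: 0.0
```

carry_out(plan=[[[0, 0, 0], [0, 0, 0], 1], [[0, 0, 0], [0, 0, 0], 1]])

```text
clock: 3.0
tcp_pos: [0.5183, -0.0795, 0.2507]
orientation: [-3.141, -0.0, 1.445]
ft_force: [-1.0, -0.1, -0.3]
finger_gap: 0.001
grasp_force: 0.0
```

Run:
```python
from h import *
np.set_printoptions(precision=4,suppress=True)
Z=dict(mitre_board=0,stop_push=.047,stop_face=.024,mid_notch=.047,batten_butt=.024,batten_end=.024,batten=0)
save("wrist","w0"); s=status.state(); print(s["tcp_pos"],s["orientation"],robot.grip_point_offset)
for k,z in Z.items():
    for r in vision.landmark_of("wrist",k)[:2]: print(k,round(r["score"],2),r["xy"],at_z("wrist",r["xy"],z))
```

```text
[ 0.518  -0.0786  0.2508] [-3.1411 -0.0003  1.4459] 0.0188
mitre_board 0.79 [350.5, 143.4] [ 0.56   -0.0157  0.    ]
stop_push 0.98 [356.3, 275.8] [ 0.5473 -0.1655  0.047 ]
stop_face 0.77 [351.0, 251.0] [ 0.5452 -0.142   0.024 ]
stop_face 0.18 [352.3, 52.1] [0.5733 0.0907 0.024 ]
mid_notch 0.76 [381.5, 218.8] [ 0.5823 -0.1011  0.047 ]
batten_butt 0.89 [348.9, 146.9] [ 0.5563 -0.0186  0.024 ]
batten_butt 0.44 [355.4, 278.8] [ 0.5472 -0.1789  0.024 ]
batten 0.76 [352.3, 52.8] [ 0.5761  0.0946 -0.    ]
```

View pics/w0.png

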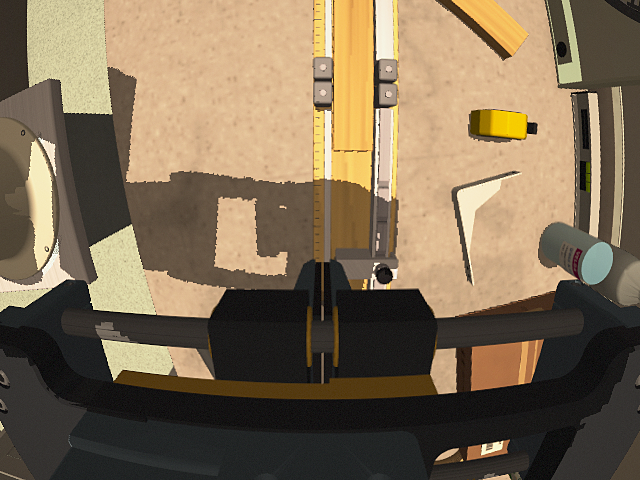

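Run:
```python
from h import *
from scipy.optimize import least_squares
np.set_printoptions(precision=4,suppress=True)
O={"top":dict(mitre_board=(381.9,263.2),stop_push=(443.4,257.8),stop_face=(434.3,261.4),mid_notch=(413.8,246.2),batten_butt=(384.6,261.5),batten_end=(297.3,251.1)),
"scene":dict(mitre_board=(335.6,308.9),stop_push=(369.2,332.9),stop_face=(366.4,333.3),mid_notch=(373,311.3),batten_end=(304.4,243.6)),
"wrist":dict(mitre_board=(350.5,143.4),stop_push=(356.3,275.8),stop_face=(351,251),mid_notch=(381.5,218.8),batten_butt=(348.9,146.9),batten=(352.3,52.8))}
def model(p):
    x,y,a,q,s,nx=p
    B=dict(mitre_board=(0,0,0),stop_push=(0,q-.182,.047),stop_face=(0,q-.158,.024),mid_notch=(nx,-.085,.047),batten_butt=(0,s-.115,.024),batten_end=(0,s+.115,.024),batten=(0,s,.012))
    c,n=np.cos(a),np.sin(a)
    return {k:np.array([x+c*v[0]-n*v[1],y+n*v[0]+c*v[1],v[2]]) for k,v in B.items()}
def f(p):
    M=model(p); return np.concatenate([pix(c,M[k])-np.array(o) for c in O for k,o in O[c].items()])
r=least_squares(f,[.56,-.015,-.13,.01,.1,.035],loss="soft_l1",x_scale=[.01,.01,.1,.01,.01,.01])
print(r.x); print(f(r.x).reshape(-1,2).round(1).tolist())
for k,v in model(r.x).items(): print(k,v)
# edge directions seen from wrist
for uv in [(333,150),(333,20),(369,150),(373,20)]: print(at_z("wrist",uv,.036))
```

```text
[ 0.5612 -0.0156 -0.1192  0.0308  0.1092  0.0319]
[[-0.8, -2.1], [-0.5, 2.1], [-2.9, 0.6], [3.0, -0.0], [-0.1, -3.1], [-1.0, 0.7], [1.3, -3.5], [1.5, 2.1], [-2.2, 2.4], [-3.4, -2.5], [-3.4, 0.7], [0.6, -0.3], [-3.8, 0.3], [0.5, -0.5], [0.4, 1.9], [3.8, 1.8], [-0.6, -0.6]]
mitre_board [ 0.5612 -0.0156  0.    ]
stop_push [ 0.5432 -0.1657  0.047 ]
stop_face [ 0.5461 -0.1419  0.024 ]
mid_notch [ 0.5827 -0.1038  0.047 ]
batten_butt [ 0.5605 -0.0214  0.024 ]
batten_end [0.5879 0.207  0.024 ]
batten [0.5742 0.0928 0.012 ]
[ 0.5377 -0.0198  0.036 ]
[0.5561 0.128  0.036 ]
[ 0.5775 -0.0243  0.036 ]
[0.6004 0.124  0.036 ]
```

carry_out(plan=[[[0.06, -0.41, 0], [0, 0, 0], 1], [[0.06, -0.41, 0], [0, 0, 0], 1], [[0.06, -0.41, -0.1], [0, 0, 0], 1], [[0.06, -0.41, -0.5], [0, 0, 0], 1], [[0, 0, -0.6], [0, 0, 0], 1], [[0, 0, -0.4], [0, 0, 0], 1], [[0, 0, 0], [0, 0, 0], 1], [[0, 0, 0], [0, 0, 0], 1]])

```text
clock: 4.2
tcp_pos: [0.5376, -0.2086, 0.1252]
orientation: [-3.141, -0.0, 1.446]
ft_force: [0.7, 1.3, 0.2]
finger_gap: 0.005
grasp_force: 0.0
```

Run:
```python
from h import *
import cv2
np.set_printoptions(precision=4,suppress=True)
a=save("scene","s1"); b=save("wrist","w1"); s=status.state(); print(s["tcp_pos"],s["orientation"],s["ft_force"])
print(pix("scene",s["tcp_pos"]))
a=cv2.resize(a[250:400,280:480],(800,600),interpolation=2); cv2.imwrite("pics/s1c.png",a[:,:,::-1])
```

```text
[ 0.5386 -0.2091  0.1265] [3.1387 0.0011 1.4464] [ 0.016  -0.3433 -0.185 ]
[385.8634 316.4094]
```

View pics/s1c.png

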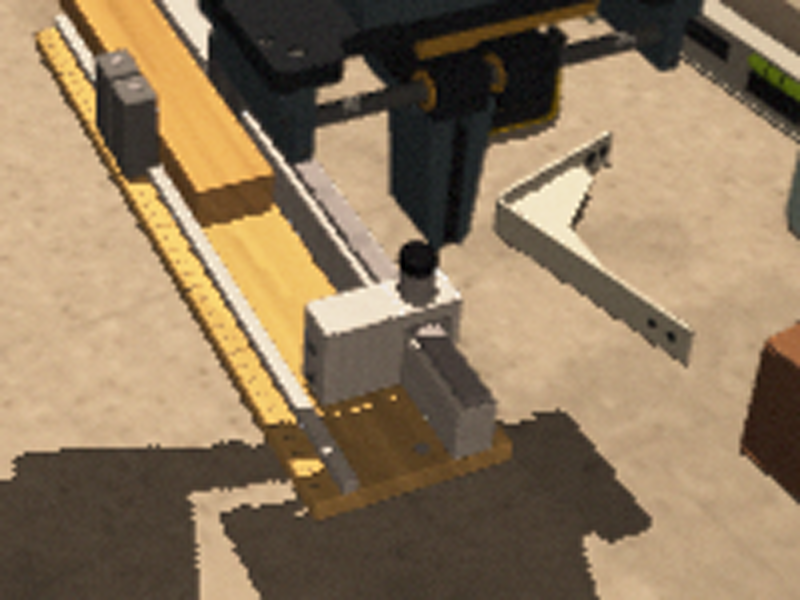

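Run:
```python
from h import *
np.set_printoptions(precision=3,suppress=True)
t=status.state()["tcp_pos"]; bx=np.array([.992,-.125,0]); by=np.array([.125,.992,0])
print("want ~(355,290); cam",np.array(vision.camera_model("wrist")["T"])[:3,3]-t)
for u in(-.089,0,.089):
  for v in(-.038,.038):
    print(u,v,pix("scene",t+u*bx+v*by+[0,0,.079]))
```

```text
want ~(355,290); cam [0.009 0.077 0.199]
-0.089 -0.038 [348.165 306.175]
-0.089 0.038 [328.05  277.158]
0 -0.038 [401.976 292.002]
0 0.038 [378.298 265.209]
0.089 -0.038 [451.569 278.939]
0.089 0.038 [424.914 254.124]
```

carry_out(plan=[[[0, 0, -0.4], [0, 0, 0], 1], [[0, 0, -0.4], [0, 0, 0], 1], [[0, 0, -0.3], [0, 0, 0], 1], [[0, 0, 0], [0, 0, 0], 1], [[0, 0, 0], [0, 0, 0], 1]])

```text
clock: 4.8
tcp_pos: [0.5383, -0.2091, 0.0381]
orientation: [3.14, 0.001, 1.446]
ft_force: [-0.1, 0.0, 1.1]
finger_gap: 0.003
grasp_force: 0.0
```

Run:
```python
from h import *
import cv2
np.set_printoptions(precision=4,suppress=True)
a=save("scene","s2"); s=status.state(); print(s["tcp_pos"],s["ft_force"],pix("scene",s["tcp_pos"]))
a=cv2.resize(a[250:400,280:480],(800,600),interpolation=2); cv2.imwrite("pics/s2c.png",a[:,:,::-1])
```

```text
[ 0.5387 -0.2093  0.0385] [ 0.7056 -0.328  -0.0699] [382.2157 354.5429]
```

View pics/s2c.png

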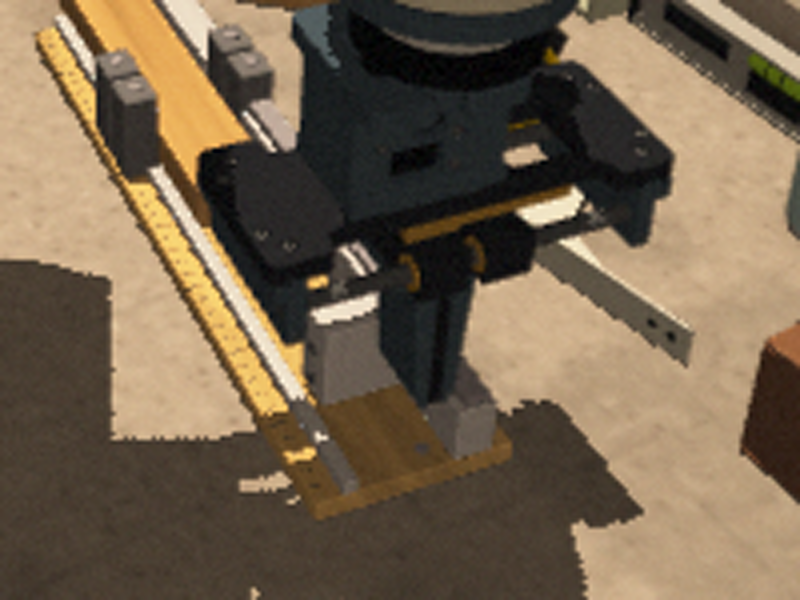

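Run:
```python
from h import *
np.set_printoptions(precision=1,suppress=True)
def W(x,y,z,a=-.1225): c,n=np.cos(a),np.sin(a); return np.array([.5612+c*x-n*y,-.0156+n*x+c*y,z])
cr=lambda p:(pix("scene",p)-[280,250])*4
print("fence end near top,bottom",cr(W(.0235,-.2,.042)),cr(W(.0235,-.2,.012)),"lip inner end top",cr(W(-.0235,-.2,.02)))
print("base end front top",cr(W(-.04,-.2,.012)))
t=status.state()["tcp_pos"]
for u in(-.0135,.0135):
  for v in(-.016,.016): print("tip",cr(t+u*np.array([.992,-.125,0])+v*np.array([.125,.992,0])))
for x in(-.0205,.0205): print("stop face bottom/top",cr(W(x,-.151,.014)),cr(W(x,-.151,.059)))
```

```text
fence end near top,bottom [459.3 406.4] [453.6 454.5] lip inner end top [361.4 471.7]
base end front top [326.8 495.2]
tip [398.8 452.1]
tip [364.9 401.9]
tip [453.7 434.8]
tip [418.5 385.6]
stop face bottom/top [318.  404.2] [322.5 331.9]
stop face bottom/top [396.5 380.4] [403.2 308.6]
```

Run:
```python
import cv2
a=cv2.imread("pics/s2.png")[310:385,340:440]; cv2.imwrite("pics/z.png",cv2.resize(a,(800,600),interpolation=0))
```

```text
(no output)
```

View pics/z.png

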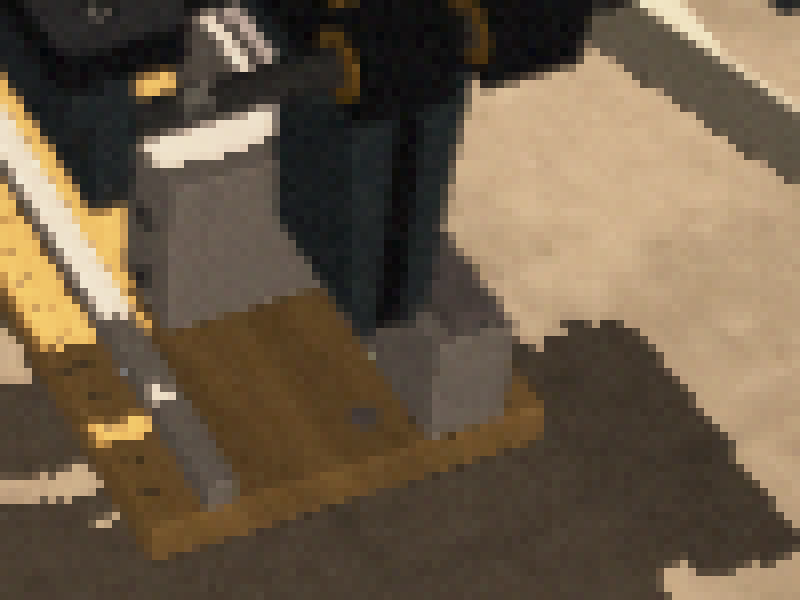

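Run:
```python
from h import *
np.set_printoptions(precision=1,suppress=True)
t=status.state()["tcp_pos"]; bx=np.array([.992,-.125,0]); by=np.array([.125,.992,0])
im=save("wrist","w2")
for z in(0,.02):
 for v in(-.016,0,.016): print(z,v,[pix("wrist",t+u*bx+v*by+[0,0,z]) for u in(-.0135,0,.0135)])
print(np.array(vision.camera_model("wrist")["T"])[:3,:3].round(3), [vision.camera_model("wrist")[k] for k in("fx","cx","cy")])
a=cv2.resize(im[200:320,240:400],(800,600),interpolation=0); cv2.imwrite("pics/w2c.png",a[:,:,::-1])
```

```text
0 -0.016 [array([299.1, 297.8]), array([322. , 297.8]), array([345. , 297.8])]
0 0 [array([298.5, 272.6]), array([322.1, 272.6]), array([345.6, 272.5])]
0 0.016 [array([298. , 245.9]), array([322.1, 245.9]), array([346.2, 245.9])]
0.02 -0.016 [array([297.1, 313.5]), array([322.2, 313.6]), array([347.2, 313.4])]
0.02 0 [array([296.4, 286.4]), array([322.2, 286.5]), array([348. , 286.4])]
0.02 0.016 [array([295.7, 257.5]), array([322.2, 257.5]), array([348.7, 257.5])]
[[ 1.   0.1  0. ]
 [-0.1  1.   0.3]
 [ 0.  -0.3  1. ]] [371.64829954431775, 322.0954084137039, 237.1214567945711]
```

View pics/w2c.png

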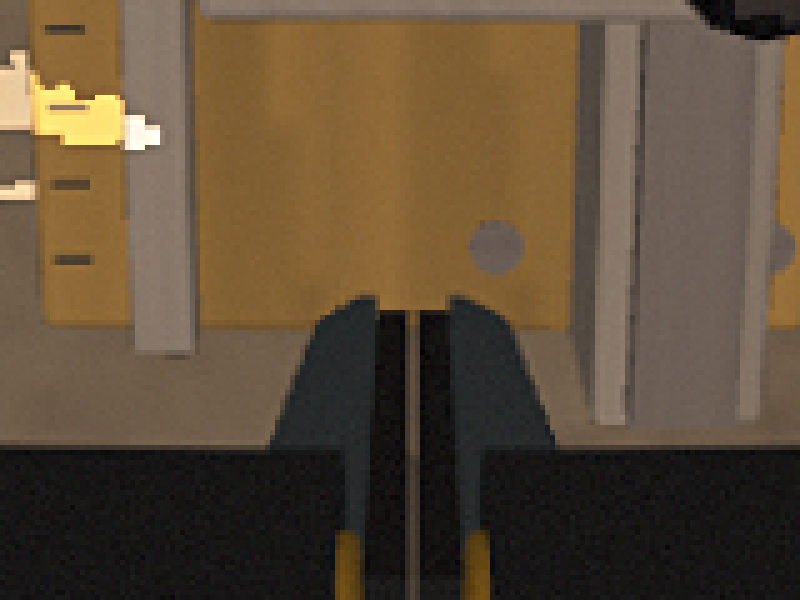

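carry_out(plan=[[[-0.025, 0, -0.1], [0, 0, 0], 1], [[0, 0, -0.1], [0, 0, 0], 1], [[0, 0, 0], [0, 0, 0], 1]])

```text
clock: 5.2
tcp_pos: [0.5347, -0.2085, 0.0196]
orientation: [-3.14, -0.0, 1.446]
ft_force: [0.7, -0.3, 0.1]
finger_gap: 0.01
grasp_force: 0.0
```

carry_out(plan=[[[0.0063, 0.05, 0], [0, 0, 0], 1], [[0.0063, 0.05, 0], [0, 0, 0], 1], [[0.0063, 0.05, 0], [0, 0, 0], 1], [[0, 0, 0], [0, 0, 0], 1]])

```text
clock: 5.6
tcp_pos: [0.5369, -0.1961, 0.0205]
orientation: [-3.142, -0.0, 1.447]
ft_force: [-0.4, -0.3, 0.6]
finger_gap: 0.009
grasp_force: 0.0
```

Run:
```python
from h import *
im=save("wrist","w3"); print(status.state()["tcp_pos"])
b=vision.snapshot("scene")
a=np.hstack([cv2.resize(im[200:320,240:400],(400,300),interpolation=0),cv2.resize(b[310:385,340:440],(400,300),interpolation=0)]); cv2.imwrite("pics/w3c.png",a[:,:,::-1])
```

```text
[ 0.53698539 -0.19641958  0.0205516 ]
```

View pics/w3c.png

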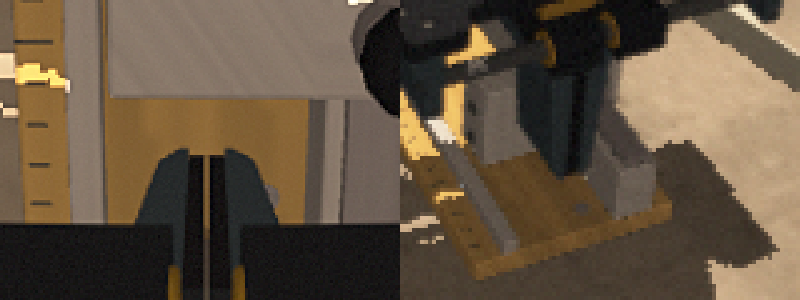

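carry_out(plan=[[[0.003, 0.025, 0], [0, 0, 0], 1], [[0.003, 0.025, 0], [0, 0, 0], 1], [[0.003, 0.025, 0], [0, 0, 0], 1], [[0.003, 0.025, 0], [0, 0, 0], 1], [[0, 0, 0], [0, 0, 0], 1]])

```text
clock: 6.2
tcp_pos: [0.5378, -0.1885, 0.0204]
orientation: [-3.141, -0.0, 1.446]
ft_force: [0.4, -0.2, -0.3]
finger_gap: 0.007
grasp_force: 0.0
```

carry_out(plan=[[[0.003, 0.025, 0], [0, 0, 0], 1], [[0.003, 0.025, 0], [0, 0, 0], 1]])

```text
clock: 6.4
tcp_pos: [0.5383, -0.1847, 0.0204]
orientation: [-3.142, -0.0, 1.446]
ft_force: [0.3, -0.5, 0.4]
finger_gap: 0.008
grasp_force: 0.0
```

carry_out(plan=[[[0.003, 0.025, 0], [0, 0, 0], 1], [[0.003, 0.025, 0], [0, 0, 0], 1]])

```text
clock: 6.6
tcp_pos: [0.5388, -0.181, 0.0204]
orientation: [3.141, 0.001, 1.446]
ft_force: [-1.4, -4.1, -0.1]
finger_gap: 0.004
grasp_force: 2.4
```

carry_out(plan=[[[0.003, 0.025, 0], [0, 0, 0], 1], [[0.003, 0.025, 0], [0, 0, 0], 1]])

```text
clock: 6.8
tcp_pos: [0.5393, -0.1769, 0.0204]
orientation: [3.141, 0.0, 1.446]
ft_force: [-0.5, -4.1, 0.1]
finger_gap: 0.007
grasp_force: 2.5
```

carry_out(plan=[[[0.003, 0.025, 0], [0, 0, 0], 1], [[0.003, 0.025, 0], [0, 0, 0], 1]])

```text
clock: 7.0
tcp_pos: [0.5398, -0.1725, 0.0204]
orientation: [3.141, -0.0, 1.446]
ft_force: [-0.0, 0.1, -0.7]
finger_gap: 0.004
grasp_force: 0.0
```

carry_out(plan=[[[0.003, 0.025, 0], [0, 0, 0], 1], [[0.003, 0.025, 0], [0, 0, 0], 1]])

```text
clock: 7.2
tcp_pos: [0.5401, -0.1692, 0.0205]
orientation: [-3.142, 0.001, 1.446]
ft_force: [-3.6, -11.5, -1.0]
finger_gap: 0.004
grasp_force: 6.3
```

carry_out(plan=[[[0.003, 0.025, 0], [0, 0, 0], 1], [[0.003, 0.025, 0], [0, 0, 0], 1]])

```text
clock: 7.4
tcp_pos: [0.5406, -0.1656, 0.0205]
orientation: [3.142, 0.001, 1.446]
ft_force: [-4.7, -17.1, -0.1]
finger_gap: 0.006
grasp_force: 8.5
```

carry_out(plan=[[[0.003, 0.025, 0], [0, 0, 0], 1], [[0.003, 0.025, 0], [0, 0, 0], 1]])

```text
clock: 7.6
tcp_pos: [0.5411, -0.1613, 0.0205]
orientation: [3.142, 0.001, 1.446]
ft_force: [-0.9, -6.5, -0.7]
finger_gap: 0.005
grasp_force: 3.2
```

carry_out(plan=[[[0.003, 0.025, 0], [0, 0, 0], 1], [[0.003, 0.025, 0], [0, 0, 0], 1]])

```text
clock: 7.8
tcp_pos: [0.5417, -0.1569, 0.0204]
orientation: [3.141, 0.0, 1.446]
ft_force: [-0.0, -4.1, -0.5]
finger_gap: 0.005
grasp_force: 2.5
```

carry_out(plan=[[[0.003, 0.025, 0], [0, 0, 0], 1], [[0.003, 0.025, 0], [0, 0, 0], 1], [[0.003, 0.025, 0], [0, 0, 0], 1]])

```text
clock: 8.1
tcp_pos: [0.5425, -0.1508, 0.0204]
orientation: [3.141, 0.0, 1.446]
ft_force: [-0.2, -5.5, -1.2]
finger_gap: 0.008
grasp_force: 2.5
```

carry_out(plan=[[[0.003, 0.025, 0], [0, 0, 0], 1], [[0.003, 0.025, 0], [0, 0, 0], 1], [[0.003, 0.025, 0], [0, 0, 0], 1]])

```text
clock: 8.4
tcp_pos: [0.5433, -0.1448, 0.0204]
orientation: [3.141, 0.0, 1.446]
ft_force: [0.0, -4.9, -0.8]
finger_gap: 0.006
grasp_force: 2.5
```

carry_out(plan=[[[0.003, 0.025, 0], [0, 0, 0], 1], [[0.003, 0.025, 0], [0, 0, 0], 1], [[0.0015, 0.0125, 0], [0, 0, 0], 1]])

```text
clock: 8.7
tcp_pos: [0.544, -0.1396, 0.0205]
orientation: [3.141, 0.0, 1.446]
ft_force: [1.0, -4.1, -2.5]
finger_gap: 0.005
grasp_force: 2.0
```

carry_out(plan=[[[0.0015, 0.0125, 0], [0, 0, 0], 1], [[0.0015, 0.0125, 0], [0, 0, 0], 1]])

```text
clock: 8.9
tcp_pos: [0.5442, -0.1378, 0.0205]
orientation: [3.141, 0.0, 1.446]
ft_force: [1.5, -5.5, -1.3]
finger_gap: 0.004
grasp_force: 2.0
```

carry_out(plan=[[[0.0015, 0.0125, 0], [0, 0, 0], 1]])

```text
clock: 9.0
tcp_pos: [0.5443, -0.1368, 0.0205]
orientation: [3.141, 0.0, 1.446]
ft_force: [1.5, -4.6, -1.5]
finger_gap: 0.003
grasp_force: 2.1
```

carry_out(plan=[[[0.0015, 0.0125, 0], [0, 0, 0], 1]])

```text
clock: 9.1
tcp_pos: [0.5444, -0.1358, 0.0205]
orientation: [3.141, 0.0, 1.446]
ft_force: [2.2, -4.5, -1.2]
finger_gap: 0.008
grasp_force: 2.0
```

carry_out(plan=[[[0.0015, 0.0125, 0], [0, 0, 0], 1]])

```text
clock: 9.2
tcp_pos: [0.5445, -0.1347, 0.0205]
orientation: [3.141, 0.0, 1.446]
ft_force: [1.7, -3.2, -0.5]
finger_gap: 0.003
grasp_force: 1.3
```

carry_out(plan=[[[0.0015, 0.0125, 0], [0, 0, 0], 1]])

```text
clock: 9.3
tcp_pos: [0.5443, -0.1335, 0.0204]
orientation: [-3.141, -0.0, 1.446]
ft_force: [0.4, -0.6, 0.0]
finger_gap: 0.003
grasp_force: 0.5
```

carry_out(plan=[[[0, 0, 0], [0, 0, 0], 1], [[0, 0, 0], [0, 0, 0], 1]])

```text
clock: 9.5
tcp_pos: [0.5439, -0.1334, 0.0203]
orientation: [-3.141, -0.0, 1.446]
ft_force: [-0.1, 0.9, 1.0]
finger_gap: 0.004
grasp_force: 0.0
```

carry_out(plan=[[[-0.012, -0.1, 0], [0, 0, 0], 1], [[-0.025, -0.2, 0], [0, 0, 0], 1], [[0, 0, 0.4], [0, 0, 0], 1], [[0, 0, 0.6], [0, 0, 0], 1], [[0, -0.3, 0.6], [0, 0, 0], 1], [[0, -0.5, 0.5], [0, 0, 0], 1], [[0, -0.4, 0], [0, 0, 0], 1], [[0, 0, 0], [0, 0, 0], 1]])

```text
clock: 10.3
tcp_pos: [0.5415, -0.2526, 0.1818]
orientation: [3.139, 0.002, 1.443]
ft_force: [-0.3, -0.0, 0.0]
finger_gap: 0.005
grasp_force: 0.0
```

Run:
```python
from h import *
np.set_printoptions(precision=4,suppress=True)
s=status.state(); print(s["tcp_pos"])
im=save("wrist","w4"); b=save("scene","s4")
for c in("wrist","scene"):
  for k,z in dict(stop_push=.047,stop_face=.024,mid_notch=.047,batten_butt=.024,batten_end=.024,mitre_board=0).items():
    for r in vision.landmark_of(c,k)[:1]: print(c,k,round(r["score"],2),r["xy"],at_z(c,r["xy"],z))
a=np.hstack([cv2.resize(im[60:240,260:440],(400,400),interpolation=2),cv2.resize(b[240:380,300:440],(400,400),interpolation=2)]); cv2.imwrite("pics/w4c.png",a[:,:,::-1])
```

```text
[ 0.5415 -0.2526  0.1818]
wrist stop_push 0.65 [314.7, 67.8] [ 0.5515 -0.1104  0.047 ]
wrist stop_face 0.69 [311.2, 46.4] [ 0.5509 -0.0839  0.024 ]
wrist mid_notch 0.57 [348.4, 51.8] [ 0.5828 -0.0981  0.047 ]
scene stop_push 0.88 [355.4, 314.0] [ 0.5499 -0.1033  0.047 ]
scene stop_face 0.82 [352.6, 319.3] [ 0.5517 -0.092   0.024 ]
scene batten_butt 0.77 [340.0, 301.1] [ 0.5589 -0.0314  0.024 ]
scene batten_end 0.74 [304.3, 245.8] [0.592  0.1968 0.024 ]
scene mitre_board 0.83 [336.9, 307.5] [ 0.5577 -0.0216  0.    ]
```

View pics/w4c.png

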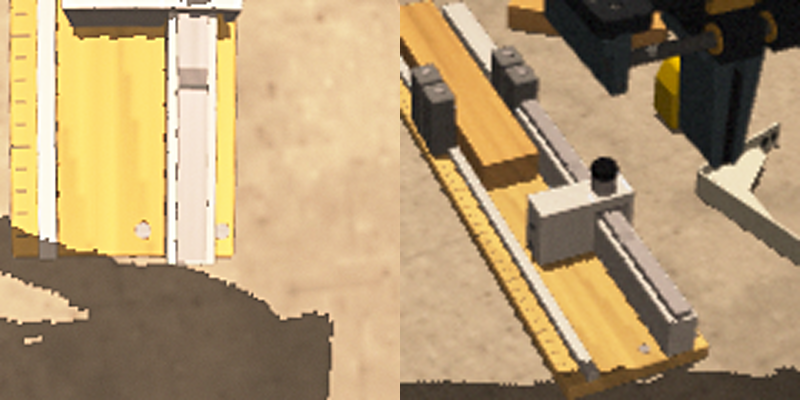

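The stop sits in the middle notch: the first notch is exposed behind it, and the force dropped exactly 40 mm after the first click. Next is the batten's free end.

carry_out(plan=[[[0.055, 0.526, 0], [0, 0, 0], 1], [[0.055, 0.526, 0], [0, 0, 0], 1], [[0.055, 0.526, 0], [0, 0, 0], 1], [[0.055, 0.526, 0], [0, 0, 0], 1], [[0.055, 0.526, 0], [0, 0, 0], 1], [[0.055, 0.526, 0], [0, 0, 0], 1], [[0.055, 0.526, 0], [0, 0, 0], 1], [[0.055, 0.526, 0], [0, 0, 0], 1]])

```text
clock: 11.8
tcp_pos: [0.5766, 0.0909, 0.1806]
orientation: [3.141, -0.0, 1.446]
ft_force: [1.0, -0.5, 0.1]
finger_gap: 0.004
grasp_force: 0.0
```

carry_out(plan=[[[0.055, 0.526, 0], [0, 0, 0], 1], [[0.055, 0.526, 0], [0, 0, 0], 1], [[0.055, 0.526, 0], [0, 0, 0], 1], [[0.055, 0.526, 0], [0, 0, 0], 1], [[0, 0, -0.5], [0, 0, 0], 1], [[0, 0, -0.5], [0, 0, 0], 1], [[0, 0, 0], [0, 0, 0], 1]])

```text
clock: 12.5
tcp_pos: [0.5909, 0.2568, 0.0958]
orientation: [-3.134, 0.004, 1.447]
ft_force: [-0.6, -1.3, 1.4]
finger_gap: 0.005
grasp_force: 0.0
```

Run:
```python
from h import *
np.set_printoptions(precision=4,suppress=True)
s=status.state(); print(s["tcp_pos"],s["orientation"],s["qpos"])
for c in("top","scene"):
  save(c,c+"5")
  for k,z in dict(stop_face=.024,batten_butt=.024,batten_end=.024).items():
    for r in vision.landmark_of(c,k)[:1]: print(c,k,round(r["score"],2),r["xy"],at_z(c,r["xy"],z))
```

```text
[0.5909 0.2568 0.0958] [-3.134   0.0037  1.4466] [ 0.3173  0.6165  1.3866 -0.0001  1.1469  0.4415]
scene stop_face 0.96 [354.4, 316.1] [ 0.5599 -0.0857  0.024 ]
scene batten_butt 0.88 [339.1, 295.2] [ 0.5673 -0.0136  0.024 ]
scene batten_end 0.91 [304.4, 242.2] [0.6    0.2118 0.024 ]
```

carry_out(plan=[[[0.02, 0, -0.4], [0, 0, 0], 1], [[0.02, 0, -0.4], [0, 0, 0], 1], [[0, 0, -0.12], [0, 0, 0], 1], [[0, 0, 0], [0, 0, 0], 1], [[0, 0, 0], [0, 0, 0], 1]])

```text
clock: 13.4
tcp_pos: [0.5982, 0.2577, 0.0283]
orientation: [3.14, -0.001, 1.446]
ft_force: [0.9, -0.8, 0.7]
finger_gap: 0.007
grasp_force: 0.0
```

carry_out(plan=[[[-0.006, -0.05, 0], [0, 0, 0], 1], [[-0.006, -0.05, 0], [0, 0, 0], 1], [[-0.006, -0.05, 0], [0, 0, 0], 1], [[-0.006, -0.05, 0], [0, 0, 0], 1], [[-0.003, -0.025, 0], [0, 0, 0], 1], [[-0.003, -0.025, 0], [0, 0, 0], 1]])

```text
clock: 14.0
tcp_pos: [0.595, 0.2372, 0.027]
orientation: [-3.142, -0.0, 1.446]
ft_force: [0.4, -0.1, -0.7]
finger_gap: 0.005
grasp_force: 0.0
```

carry_out(plan=[[[-0.003, -0.025, 0], [0, 0, 0], 1], [[-0.003, -0.025, 0], [0, 0, 0], 1], [[-0.003, -0.025, 0], [0, 0, 0], 1], [[-0.003, -0.025, 0], [0, 0, 0], 1], [[-0.003, -0.025, 0], [0, 0, 0], 1], [[-0.003, -0.025, 0], [0, 0, 0], 1], [[-0.003, -0.025, 0], [0, 0, 0], 1], [[-0.003, -0.025, 0], [0, 0, 0], 1]])

```text
clock: 14.8
tcp_pos: [0.5931, 0.2213, 0.0269]
orientation: [3.142, -0.0, 1.446]
ft_force: [0.2, 0.4, -0.1]
finger_gap: 0.004
grasp_force: 0.0
```

carry_out(plan=[[[0, 0, -0.08], [0, 0, 0], 1], [[0, 0, 0], [0, 0, 0], 1], [[-0.003, -0.025, 0], [0, 0, 0], 1], [[-0.003, -0.025, 0], [0, 0, 0], 1], [[-0.003, -0.025, 0], [0, 0, 0], 1], [[-0.003, -0.025, 0], [0, 0, 0], 1]])

```text
clock: 15.4
tcp_pos: [0.5922, 0.2133, 0.0206]
orientation: [3.141, -0.0, 1.446]
ft_force: [0.4, -0.7, -0.5]
finger_gap: 0.006
grasp_force: 0.0
```

Run:
```python
from h import *
np.set_printoptions(precision=4,suppress=True)
b=save("scene","s6"); s=status.state(); print(s["tcp_pos"],s["ft_force"])
for k,z in dict(stop_face=.024,batten_butt=.024,batten_end=.024).items():
    for r in vision.landmark_of("scene",k)[:1]: print(k,round(r["score"],2),r["xy"],at_z("scene",r["xy"],z))
cv2.imwrite("pics/s6c.png",cv2.resize(b[210:360,260:400],(560,600),interpolation=2)[:,:,::-1])
```

```text
[0.5921 0.213  0.0206] [-0.0519 -0.5973  0.0916]
stop_face 0.56 [351.6, 315.2] [ 0.5564 -0.0807  0.024 ]
batten_butt 0.8 [340.6, 299.1] [ 0.5634 -0.0263  0.024 ]
batten_end 0.96 [306.1, 245.7] [0.5962 0.1951 0.024 ]
```

View pics/s6c.png

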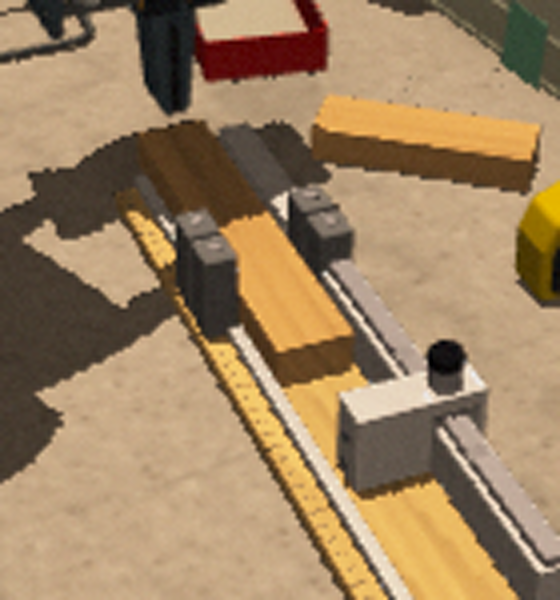

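The picture shows the batten not yet reached: its far top edge is at (172,138) and the fingertip at (170,110), which looks high. I'll check the tip's height by touching the worktop just beyond the batten.

carry_out(plan=[[[0.025, 0.2, 0], [0, 0, 0], 1], [[0.012, 0.1, -0.05], [0, 0, 0], 1], [[0, 0, -0.1], [0, 0, 0], 1], [[0, 0, -0.03], [0, 0, 0], 1], [[0, 0, 0], [0, 0, 0], 1]])

```text
clock: 16.1
tcp_pos: [0.5945, 0.2372, 0.0052]
orientation: [-3.14, 0.001, 1.446]
ft_force: [0.1, 0.2, -0.6]
finger_gap: 0.005
grasp_force: 0.0
```

carry_out(plan=[[[0, 0, -0.025], [0, 0, 0], 1], [[0, 0, -0.025], [0, 0, 0], 1], [[0, 0, -0.025], [0, 0, 0], 1]])

```text
clock: 16.4
tcp_pos: [0.5952, 0.2373, 0.0001]
orientation: [3.141, -0.0, 1.446]
ft_force: [-0.7, -0.5, -0.0]
finger_gap: 0.002
grasp_force: 0.0
```

carry_out(plan=[[[0, 0, -0.025], [0, 0, 0], 1], [[0, 0, 0], [0, 0, 0], 1]])

```text
clock: 16.6
tcp_pos: [0.595, 0.2374, -0.0022]
orientation: [-3.141, 0.0, 1.446]
ft_force: [-0.0, 0.5, 0.0]
finger_gap: 0.005
grasp_force: 0.0
```

Run:
```python
from h import *
np.set_printoptions(precision=4,suppress=True)
b=save("scene","s7"); s=status.state(); t=s["tcp_pos"]; print(t,s["ft_force"])
bx=np.array([.992,-.125,0]); by=np.array([.125,.992,0])
# expected pixels of the finger centre line at heights above tcp, and of the batten end rectangle
for z in(0,.02,.04): print("tip",z,pix("scene",t+[0,0,z]))
E=np.array([.5879,.207,0])
for u in(-.022,.022): print("end",[pix("scene",E+u*bx+[0,0,z]) for z in(.012,.036)])
g=b[225:252:1,285:325].astype(int).sum(2)//3
for r,row in enumerate(g): print(225+r,*row)
```

```text
[ 0.5951  0.2374 -0.002 ] [ 0.4846 -0.1168 -0.4644]
tip 0 [298.3885 246.6405]
tip 0.02 [298.1839 240.0638]
tip 0.04 [297.9755 233.3671]
end [array([292.8027, 250.1177]), array([292.4852, 241.9712])]
end [array([309.2819, 246.6237]), array([309.1513, 238.5371])]
225 157 160 160 158 162 164 157 27 24 28 29 33 35 34 18 10 22 37 35 57 139 171 170 157 55 22 36 28 34 33 34 35 36 33 38 34 34 31 37 31
226 154 157 160 160 163 165 152 57 26 24 26 35 35 31 20 11 11 34 35 56 132 170 168 167 151 33 35 36 31 36 33 37 37 32 35 39 39 40 38 37
227 154 154 156 160 155 162 154 83 25 25 26 30 33 34 24 6 17 32 30 54 133 165 163 167 154 81 36 32 34 35 33 35 36 37 37 41 35 39 38 38
228 159 154 153 153 159 163 157 86 23 27 27 36 29 32 19 15 13 25 33 56 135 167 163 161 153 88 34 31 34 35 39 37 35 36 31 41 34 46 45 48
229 159 158 155 156 158 162 156 88 27 29 27 37 34 32 24 8 16 31 30 73 162 161 165 166 158 149 40 41 43 46 50 55 52 35 46 68 63 92 98 122
230 158 163 163 166 165 165 160 123 26 29 23 36 33 32 22 11 20 29 34 70 160 160 164 166 159 155 121 94 103 121 126 144 141 66 84 142 146 145 151 152
231 170 16
[... 2097 characters left out ...]
60 55 54 58 55 49 51 52 49 52 55 53 54 52 49 50 51 60 64 63 72 74 74 77 71 71 77
247 56 53 53 47 52 53 51 48 46 47 44 47 64 59 57 59 57 56 53 49 45 47 50 55 50 57 52 56 46 53 53 51 65 67 75 76 77 73 80 73
248 52 51 54 50 54 53 51 50 53 51 46 48 50 56 59 56 60 53 54 50 48 44 47 50 49 55 50 54 53 54 56 60 62 67 75 74 74 72 71 72
249 52 48 51 56 48 54 56 51 50 50 42 42 51 55 62 58 56 57 53 57 53 48 47 48 54 52 57 57 53 50 53 56 62 60 64 75 75 75 74 74
250 51 50 53 53 52 51 51 49 52 50 45 48 48 49 61 60 59 59 58 57 52 52 51 45 53 51 52 55 53 54 49 47 56 53 65 69 71 73 72 75
251 52 53 53 53 54 52 49 45 51 51 48 46 47 44 55 56 59 58 59 57 57 51 46 51 49 54 55 55 54 55 54 53 54 61 61 65 69 74 73 74
```

carry_out(plan=[[[0, 0, -0.025], [0, 0, 0], 1], [[0, 0, -0.025], [0, 0, 0], 1], [[0, 0, 0], [0, 0, 0], 1]])

```text
clock: 16.95
tcp_pos: [0.5949, 0.2374, -0.0062]
orientation: [-3.141, 0.0, 1.446]
ft_force: [-0.4, -0.5, -0.4]
finger_gap: 0.004
grasp_force: 0.0
```

carry_out(plan=[[[0, 0, -0.025], [0, 0, 0], 1], [[0, 0, -0.025], [0, 0, 0], 1], [[0, 0, 0], [0, 0, 0], 1]])

```text
clock: 17.25
tcp_pos: [0.5949, 0.2374, -0.0102]
orientation: [-3.141, 0.0, 1.446]
ft_force: [-0.7, -0.0, -0.2]
finger_gap: 0.003
grasp_force: 0.0
```

carry_out(plan=[[[0, 0, -0.025], [0, 0, 0], 1], [[0, 0, 0], [0, 0, 0], 1]])

```text
clock: 17.45
tcp_pos: [0.595, 0.2375, -0.0121]
orientation: [-3.141, 0.0, 1.446]
ft_force: [0.1, 0.2, 0.8]
finger_gap: 0.008
grasp_force: 0.0
```

The real fingertip is about 16 mm above the reported TCP, because nothing touched at −12 mm. I'll push the batten with the TCP at z ≈ 4 mm.

carry_out(plan=[[[0, 0, 0.1], [0, 0, 0], 1], [[0, 0, 0.1], [0, 0, 0], 1], [[-0.006, -0.05, 0], [0, 0, 0], 1], [[-0.006, -0.05, 0], [0, 0, 0], 1], [[-0.006, -0.05, 0], [0, 0, 0], 1], [[-0.003, -0.025, 0], [0, 0, 0], 1], [[-0.003, -0.025, 0], [0, 0, 0], 1], [[-0.003, -0.025, 0], [0, 0, 0], 1]])

```text
clock: 18.25
tcp_pos: [0.5929, 0.2194, 0.004]
orientation: [-3.141, -0.0, 1.446]
ft_force: [0.1, 0.8, -1.5]
finger_gap: 0.004
grasp_force: 0.3
```

carry_out(plan=[[[-0.003, -0.025, 0], [0, 0, 0], 1], [[-0.003, -0.025, 0], [0, 0, 0], 1], [[-0.003, -0.025, 0], [0, 0, 0], 1], [[-0.003, -0.025, 0], [0, 0, 0], 1], [[-0.003, -0.025, 0], [0, 0, 0], 1], [[-0.003, -0.025, 0], [0, 0, 0], 1], [[-0.003, -0.025, 0], [0, 0, 0], 1], [[-0.003, -0.025, 0], [0, 0, 0], 1]])

```text
clock: 19.05
tcp_pos: [0.591, 0.2033, 0.0041]
orientation: [-3.142, 0.0, 1.446]
ft_force: [-0.2, 0.4, -1.3]
finger_gap: 0.005
grasp_force: 0.3
```

```bash
cat > m.py <<'E'
from h import *
np.set_printoptions(precision=4,suppress=True)
b=save("scene","s%d"%(status.state()["clock"]*100)); s=status.state(); print(s["tcp_pos"],s["ft_force"])
for k,z in dict(stop_face=.024,batten_butt=.024,batten_end=.024).items():
    for r in vision.landmark_of("scene",k)[:1]: print(k,round(r["score"],2),r["xy"],at_z("scene",r["xy"],z))
for r in vision.silhouettes("scene","batten")[:2]: print("batten",r["score"],r["box"])
for r in vision.silhouettes("scene","stop")[:1]: print("stop",r["score"],r["box"])
E
python3 m.py
```

```text
[0.591  0.203  0.0041] [-0.1676 -0.5296 -0.7565]
stop_face 0.59 [352.0, 317.1] [ 0.5541 -0.0859  0.024 ]
batten_butt 0.86 [342.3, 304.3] [ 0.5577 -0.0426  0.024 ]
batten_end 0.72 [307.7, 247.1] [0.5967 0.1874 0.024 ]
batten 0.72 [302.2, 242.6, 353.8, 310.8]
stop 0.85 [342.2, 296.6, 379.5, 332.5]
```

carry_out(plan=[[[-0.003, -0.025, 0], [0, 0, 0], 1], [[-0.003, -0.025, 0], [0, 0, 0], 1], [[-0.003, -0.025, 0], [0, 0, 0], 1], [[-0.003, -0.025, 0], [0, 0, 0], 1], [[-0.003, -0.025, 0], [0, 0, 0], 1], [[-0.003, -0.025, 0], [0, 0, 0], 1], [[-0.003, -0.025, 0], [0, 0, 0], 1], [[-0.003, -0.025, 0], [0, 0, 0], 1]])

```text
clock: 20.15
tcp_pos: [0.5891, 0.1873, 0.0041]
orientation: [3.142, -0.0, 1.446]
ft_force: [0.7, 1.5, 1.1]
finger_gap: 0.003
grasp_force: 0.6
```

carry_out(plan=[[[-0.003, -0.025, 0], [0, 0, 0], 1], [[-0.003, -0.025, 0], [0, 0, 0], 1], [[-0.003, -0.025, 0], [0, 0, 0], 1], [[-0.003, -0.025, 0], [0, 0, 0], 1], [[-0.003, -0.025, 0], [0, 0, 0], 1], [[0, 0, 0], [0, 0, 0], 1]])

```text
clock: 20.75
tcp_pos: [0.5879, 0.1771, 0.0041]
orientation: [-3.141, 0.0, 1.446]
ft_force: [0.6, -0.2, 0.3]
finger_gap: 0.005
grasp_force: 0.0
```

```bash
python3 m.py
```

```text
[0.5878 0.1772 0.0041] [ 0.4091 -0.1608  0.1109]
stop_face 0.67 [354.9, 318.4] [ 0.5571 -0.092   0.024 ]
batten_butt 0.78 [348.6, 313.6] [ 0.5537 -0.0736  0.024 ]
batten_end 0.69 [312.1, 253.6] [0.5925 0.1562 0.024 ]
batten 0.72 [303.2, 248.7, 356.2, 316.1]
batten 0.38 [346.4, 295.4, 380.6, 332.5]
stop 0.88 [342.3, 295.4, 380.1, 332.4]
```

Close now, so 1 mm steps with a force check after each.

carry_out(plan=[[[-0.0015, -0.0125, 0], [0, 0, 0], 1], [[-0.0015, -0.0125, 0], [0, 0, 0], 1], [[-0.0015, -0.0125, 0], [0, 0, 0], 1], [[-0.0015, -0.0125, 0], [0, 0, 0], 1], [[-0.0015, -0.0125, 0], [0, 0, 0], 1]])

```text
clock: 21.55
tcp_pos: [0.5873, 0.1724, 0.0041]
orientation: [-3.142, -0.0, 1.446]
ft_force: [-0.1, 0.4, -0.1]
finger_gap: 0.007
grasp_force: 0.3
```

carry_out(plan=[[[-0.0015, -0.0125, 0], [0, 0, 0], 1], [[-0.0015, -0.0125, 0], [0, 0, 0], 1], [[-0.0015, -0.0125, 0], [0, 0, 0], 1]])

```text
clock: 21.85
tcp_pos: [0.5869, 0.1694, 0.0041]
orientation: [3.142, -0.0, 1.446]
ft_force: [-0.2, 0.6, 0.3]
finger_gap: 0.005
grasp_force: 0.3
```

carry_out(plan=[[[-0.0015, -0.0125, 0], [0, 0, 0], 1], [[-0.0015, -0.0125, 0], [0, 0, 0], 1]])

```text
clock: 22.05
tcp_pos: [0.5867, 0.1674, 0.0041]
orientation: [-3.142, 0.0, 1.446]
ft_force: [0.4, 0.7, -0.2]
finger_gap: 0.002
grasp_force: 0.3
```

carry_out(plan=[[[-0.0015, -0.0125, 0], [0, 0, 0], 1]])

```text
clock: 22.15
tcp_pos: [0.5866, 0.1664, 0.0041]
orientation: [-3.142, 0.0, 1.446]
ft_force: [0.6, 0.5, -0.4]
finger_gap: 0.002
grasp_force: 0.3
```

carry_out(plan=[[[-0.0015, -0.0125, 0], [0, 0, 0], 1]])

```text
clock: 22.25
tcp_pos: [0.5865, 0.1654, 0.0041]
orientation: [-3.142, 0.0, 1.446]
ft_force: [0.4, 0.9, -0.7]
finger_gap: 0.005
grasp_force: 0.3
```

```bash
python3 m.py
```

```text
[0.5865 0.1653 0.0041] [0.6309 0.1659 0.0629]
stop_face 0.58 [353.6, 318.2] [ 0.5551 -0.0902  0.024 ]
batten_butt 0.56 [350.9, 317.5] [ 0.5515 -0.0859  0.024 ]
batten_end 0.97 [312.7, 253.6] [0.5937 0.1555 0.024 ]
batten 0.97 [305.8, 253.0, 355.1, 321.8]
stop 0.63 [343.2, 294.9, 379.9, 331.6]
```

carry_out(plan=[[[-0.0015, -0.0125, 0], [0, 0, 0], 1], [[-0.0015, -0.0125, 0], [0, 0, 0], 1]])

```text
clock: 22.75
tcp_pos: [0.5863, 0.1635, 0.0041]
orientation: [3.142, -0.0, 1.446]
ft_force: [-0.3, 1.8, 0.2]
finger_gap: 0.004
grasp_force: 0.5
```

carry_out(plan=[[[-0.0015, -0.0125, 0], [0, 0, 0], 1]])

```text
clock: 22.85
tcp_pos: [0.5861, 0.1624, 0.0041]
orientation: [3.142, -0.0, 1.446]
ft_force: [0.2, 1.2, 0.3]
finger_gap: 0.006
grasp_force: 0.5
```

carry_out(plan=[[[-0.0015, -0.0125, 0], [0, 0, 0], 1]])

```text
clock: 22.95
tcp_pos: [0.586, 0.1614, 0.0041]
orientation: [3.142, -0.0, 1.446]
ft_force: [-0.9, 1.6, 0.5]
finger_gap: 0.006
grasp_force: 0.5
```

carry_out(plan=[[[-0.0015, -0.0125, 0], [0, 0, 0], 1]])

```text
clock: 23.05
tcp_pos: [0.5859, 0.1604, 0.0041]
orientation: [3.142, -0.0, 1.446]
ft_force: [-0.1, 1.3, 0.7]
finger_gap: 0.007
grasp_force: 0.6
```

carry_out(plan=[[[-0.0015, -0.0125, 0], [0, 0, 0], 1]])

```text
clock: 23.15
tcp_pos: [0.5858, 0.1594, 0.0041]
orientation: [3.142, -0.0, 1.446]
ft_force: [0.3, 1.5, 0.6]
finger_gap: 0.002
grasp_force: 0.6
```

carry_out(plan=[[[-0.0015, -0.0125, 0], [0, 0, 0], 1]])

```text
clock: 23.25
tcp_pos: [0.5856, 0.1584, 0.0041]
orientation: [-3.142, -0.0, 1.446]
ft_force: [-0.3, 1.7, 0.3]
finger_gap: 0.006
grasp_force: 0.6
```

```bash
python3 m.py
```

```text
[0.5857 0.1583 0.0041] [ 0.5073 -0.1534  0.8606]
stop_face 0.66 [354.1, 317.1] [ 0.5578 -0.0879  0.024 ]
batten_butt 0.78 [353.9, 320.6] [ 0.5519 -0.0965  0.024 ]
batten 0.79 [305.8, 253.2, 357.2, 324.1]
batten 0.23 [343.9, 295.2, 380.6, 332.3]
stop 0.88 [342.8, 296.1, 380.3, 334.2]
```

carry_out(plan=[[[-0.001, -0.009, 0], [0, 0, 0], 1]])

```text
clock: 23.65
tcp_pos: [0.5855, 0.1578, 0.0041]
orientation: [-3.142, -0.0, 1.446]
ft_force: [0.1, 1.0, -0.8]
finger_gap: 0.008
grasp_force: 0.4
```

carry_out(plan=[[[-0.001, -0.009, 0], [0, 0, 0], 1]])

```text
clock: 23.75
tcp_pos: [0.5855, 0.1571, 0.0041]
orientation: [-3.142, -0.0, 1.446]
ft_force: [-0.7, 0.2, -1.0]
finger_gap: 0.005
grasp_force: 0.4
```

carry_out(plan=[[[-0.001, -0.009, 0], [0, 0, 0], 1]])

```text
clock: 23.85
tcp_pos: [0.5854, 0.1563, 0.0041]
orientation: [3.142, -0.0, 1.446]
ft_force: [0.4, 0.1, -0.0]
finger_gap: 0.003
grasp_force: 0.4
```

carry_out(plan=[[[-0.001, -0.009, 0], [0, 0, 0], 1]])

```text
clock: 23.95
tcp_pos: [0.5853, 0.1556, 0.0041]
orientation: [3.142, -0.0, 1.446]
ft_force: [0.2, 3.3, -0.9]
finger_gap: 0.007
grasp_force: 2.1
```

carry_out(plan=[[[-0.0005, -0.004, 0], [0, 0, 0], 1]])

```text
clock: 24.05
tcp_pos: [0.5855, 0.1555, 0.0042]
orientation: [3.141, -0.001, 1.446]
ft_force: [0.4, 4.7, -1.3]
finger_gap: 0.007
grasp_force: 2.5
```

carry_out(plan=[[[0, 0, 0], [0, 0, 0], 1]])

```text
clock: 24.15
tcp_pos: [0.5855, 0.1555, 0.0042]
orientation: [3.141, -0.0, 1.446]
ft_force: [1.2, 4.5, -0.7]
finger_gap: -0.0
grasp_force: 2.2
```

carry_out(plan=[[[-0.0007, -0.006, 0], [0, 0, 0], 1]])

```text
clock: 24.25
tcp_pos: [0.5855, 0.1553, 0.0042]
orientation: [3.141, -0.001, 1.446]
ft_force: [1.3, 8.3, -0.2]
finger_gap: 0.0
grasp_force: 4.4
```

carry_out(plan=[[[-0.0007, -0.006, 0], [0, 0, 0], 1]])

```text
clock: 24.35
tcp_pos: [0.5856, 0.1551, 0.0042]
orientation: [3.141, -0.001, 1.446]
ft_force: [2.0, 10.7, -1.3]
finger_gap: 0.004
grasp_force: 5.8
```

The stop holds rigidly at 10 N, so it is seated and the batten is butted. I'll back off gently along +y and retreat upward.

carry_out(plan=[[[0.002, 0.0125, 0], [0, 0, 0], 1], [[0.003, 0.025, 0], [0, 0, 0], 1], [[0.012, 0.1, 0], [0, 0, 0], 1], [[0.037, 0.3, 0], [0, 0, 0], 1], [[0, 0.2, 0.3], [0, 0, 0], 1], [[0, 0, 0.6], [0, 0, 0], 1], [[0, 0, 0.6], [0, 0, 0], 1], [[0, 0, 0.6], [0, 0, 0], 1]])

```text
clock: 25.15
tcp_pos: [0.589, 0.2057, 0.1739]
orientation: [-3.141, 0.0, 1.446]
ft_force: [0.9, 0.5, -0.1]
finger_gap: 0.006
grasp_force: 0.0
```

carry_out(plan=[[[-0.4, 0.2, 0.2], [0, 0, 0], 1], [[-0.4, 0.2, 0], [0, 0, 0], 1], [[-0.4, 0.2, 0], [0, 0, 0], 1], [[0, 0, 0], [0, 0, 0], 1], [[0, 0, 0], [0, 0, 0], 1]])

```text
clock: 25.65
tcp_pos: [0.4931, 0.2539, 0.1884]
orientation: [3.141, 0.0, 1.447]
ft_force: [0.5, 0.1, -1.1]
finger_gap: 0.007
grasp_force: 0.0
```

```bash
python3 m.py
python3 - <<'E'
from h import *
save("top","top9")
for k,z in dict(stop_push=.047,stop_face=.024,batten_end=.024,mid_notch=.047).items():
    for r in vision.landmark_of("top",k)[:1]: print(k,round(r["score"],2),r["xy"],at_z("top",r["xy"],z))
# gap check: brightness along the batten's centre line over butt/stop, height 36 mm, scene view
a=-.1225; b=cv2.imread("pics/top9.png")
for y in np.arange(-.12,-.03,.004):
    p=np.array([.5612-np.sin(a)*y,-.0156+np.cos(a)*y,.036]); u,v=pix("top",p).round().astype(int); print(round(y,3),b[v,u][::-1],end=" ")
E
```

```text
[0.4939 0.2535 0.1883] [-0.6542  0.2192  0.3642]
stop_face 0.75 [352.6, 316.6] [ 0.5559 -0.0852  0.024 ]
batten_butt 0.63 [352.6, 318.5] [ 0.5529 -0.09    0.024 ]
batten_end 0.91 [313.3, 259.4] [0.5832 0.1327 0.024 ]
batten 0.69 [341.3, 292.8, 382.0, 335.1]
batten 0.67 [307.2, 253.0, 357.8, 323.5]
stop 0.74 [340.8, 295.8, 380.8, 331.6]
stop_push 0.54 [421.5, 260.5] [ 0.54370917 -0.11131052  0.047     ]
stop_face 0.69 [414.2, 257.8] [ 0.55915595 -0.09861651  0.024     ]
batten_end 0.74 [420.7, 200.6] [ 0.72159617 -0.13409174  0.024     ]
mid_notch 0.9 [413.8, 243.5] [ 0.59035664 -0.0967798   0.047     ]
-0.12 [188 143  93] -0.116 [187 143  91] -0.112 [188 142  92] -0.108 [191 146  96] -0.104 [175 141 106] -0.1 [185 160 140] -0.096 [190 169 151] -0.092 [190 168 149] -0.088 [188 165 148] -0.084 [189 165 148] -0.08 [178 160 145] -0.076 [99 75 58] -0.072 [168 124  81] -0.068 [187 136  87] -0.064 [189 139  89] -0.06 [184 136  86] -0.056 [188 139  88] -0.052 [188 137  89] -0.048 [187 138  89] -0.044 [186 135  86] -0.04 [188 138  88] -0.036 [187 135  86] -0.032 [188 137  89]
```

```bash
python3 -c "
from h import *
print(robot.sign_off())"
```

```text
the job is handed in; nothing more can be done
None
```

I've handed the job in: the stop clicked into the middle notch and held about 10 N of push, and the batten is butted against it with nothing touching it.

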